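# Put the seasonings and the fruit back in their organisers

## Task

Tidy away what was left out on the open part of the worktop after cooking (the similar things in the back row under the wall cabinets are spares and stay): stand the two spice jars in the two free bays of the pale spice box, one in each, the salt shaker in the narrow bay and the pepper mill in the wide bay of the brown salt-and-pepper tray, and lay the lemon in the blue fruit tray with the other one. Jars, shaker and mill end upright on the floor of their bays and are set down, not dropped. Leave the drinking glass and the oil bottle standing where they are.

Things in the scene. Friction and masses are not known exactly. Their poses are not given: they have to be found in the camera images.
- amber_jar: Loose glass spice jar, round, 46 mm diameter, 106 mm tall, green screw cap (45 mm diameter, top 20 mm) with a brown disc on top, orange-brown label; 110 g. Origin: centre of the underside, z up.
- blue_jar: Loose glass spice jar, same shape and size as the other (46 mm diameter, 106 mm tall, green screw cap 45 mm diameter) with a dark blue disc on the cap, white and dark blue label; 110 g. Origin: centre of the underside, z up.
- salt: Loose glass salt shaker, round, 44 mm diameter up to 70 mm height, above that a grey domed cap that narrows to 34 mm diameter; 90 mm tall; 100 g. Origin: centre of the underside, z up.
- mill: Loose dark wooden pepper mill, 190 mm tall, round foot 58 mm diameter, narrower waist, ball-shaped head 50 mm diameter with its middle 158 mm above the underside and a 12 mm metal knob on top; 180 g. The head does not turn. Origin: centre of the underside, z up.
- lemon: Loose yellow lemon lying on its side, 71 mm long (own x axis), 53 mm wide (own y), 51 mm high; 85 g. Origin: at the start the middle of its underside, on the surface, 25 mm below its centre.
- spice_box: Pale wooden spice box, fixed, 74 (own x) by 210 mm (own y), walls 6 mm thick, 45 mm high, inner floor 8 mm up. Three 62 by 62 mm bays in a row, centres at y = -68, 0, +68 mm, x = 0; the one at -68 holds a fixed jar like the blue one, the other two are free. Origin: centre of the underside, on the worktop; y points to the robot's left within 0.08 rad.
- cruet_tray: Brown wooden salt-and-pepper tray, fixed, 86 (own x) by 154 mm (own y), walls 6 mm thick, 28 mm high, inner floor 8 mm up. Two bays 74 mm wide in x: the narrow one 60 mm long, centre y = -41 mm; the wide one 76 mm long, centre y = +33 mm; x = 0. Origin: centre of the underside, on the worktop; y points to the robot's left within 0.08 rad.
- fruit_tray: Blue glazed fruit tray, fixed, 90 (own x) by 200 mm (own y), rim 6 mm thick, 25 mm high, inner floor 8 mm up, inside 78 by 188 mm. A fixed lemon (78 mm long along y, 55 wide, 56 high) lies in it, centre y = -48 mm; the half round y = +46 mm is free. Origin: centre of the underside, on the worktop; y points to the robot's left within 0.08 rad.
- glass: Bystander: clear drinking glass, 79 mm diameter, 90 mm tall, loose on the worktop at the left, in front of the back row. Origin: centre of the underside.
- oil: Bystander: glass bottle of yellow-green oil, black cap, 83 mm diameter, 256 mm tall, loose on the worktop to the right of the sink. Origin: centre of the underside.

How it is judged (in metres and radians):
At the end, for the whole second after the job is handed in: One jar in each free spice bay, salt in the narrow and mill in the wide bay: on the bay floor, upright within 0.12 rad, within 13 mm of the bay centre (14 across; salt 20 across); lemon inside the fruit tray; all at rest; drinking glass and oil bottle upright within 30 mm of their start ((((x of amber_jar in the frame of spice_box between -0.014 and 0.014 m and y of amber_jar in the frame of spice_box between 0.055 and 0.081 m and z of amber_jar in the frame of spice_box between 0.003 and 0.015 m) and (x of blue_jar in the frame of spice_box between -0.014 and 0.014 m and y of blue_jar in the frame of spice_box between -0.013 and 0.013 m and z of blue_jar in the frame of spice_box between 0.003 and 0.015 m)) or ((x of amber_jar in the frame of spice_box between -0.014 and 0.014 m and y of amber_jar in the frame of spice_box between -0.013 and 0.013 m and z of amber_jar in the frame of spice_box between 0.003 and 0.015 m) and (x of blue_jar in the frame of spice_box between -0.014 and 0.014 m and y of blue_jar in the frame of spice_box between 0.055 and 0.081 m and z of blue_jar in the frame of spice_box between 0.003 and 0.015 m))) and x of salt in the frame of cruet_tray between -0.02 and 0.02 m and y of salt in the frame of cruet_tray between -0.054 and -0.028 m and z of salt in the frame of cruet_tray between 0.003 and 0.015 m and x of mill in the frame of cruet_tray between -0.014 and 0.014 m and y of mill in the frame of cruet_tray between 0.019 and 0.047 m and z of mill in the frame of cruet_tray between 0.003 and 0.015 m and x of lemon in the frame of fruit_tray between -0.042 and 0.042 m and y of lemon in the frame of fruit_tray between -0.09 and 0.09 m and z of lemon in the frame of fruit_tray between 0 and 0.065 m and angle between each of amber_jar, blue_jar, salt, mill, glass, oil's own z axis and vertical below 0.12 rad and linear speed of each of amber_jar, blue_jar, salt, mill, lemon below 0.02 m/s and angular speed of lemon below 0.3 rad/s and distance of each of glass, oil from where it was at the start of the episode below 0.03 m); the robot touches nothing.
It fails at once if a jar, the salt shaker or the pepper mill is dropped (falls freely from more than about 4 cm) ((linear speed of amber_jar above 0.9 m/s and contact force between amber_jar and the fingers below 0.05 N) or (linear speed of blue_jar above 0.9 m/s and contact force between blue_jar and the fingers below 0.05 N) or (linear speed of salt above 0.9 m/s and contact force between salt and the fingers below 0.05 N) or (linear speed of mill above 0.9 m/s and contact force between mill and the fingers below 0.05 N)).
It fails at once if the drinking glass or the oil bottle is knocked over or shoved away (distance of any of glass, oil from where it was at the start of the episode above 0.04 m or angle between any of glass, oil's own z axis and vertical above 0.35 rad).
It also fails if it takes over 144 s, if anything falls off the work surface, if the arm or the gripper's body presses on something with over 40 N, if the wrist force passes 120 N, or if a joint passes its speed limit or range.

## Robot

A 7-joint arm with a two-finger parallel gripper is mounted at the origin on a cart in front of the work surface, level with it; the furniture and walls round the work are solid. World frame = base frame: x ahead of the robot, y to its left, z up, the work surface at z = 0. Lengths are in mm, angles in rad, forces in N, time in s.
With the tool pointing down it reaches from about 400 to 875 mm from the base axis. Payload 19.3 kg.
Tool frame: the origin (TCP) lies on the centre line of the jaws, within the pads' length; the fingertips stand 25 mm ahead of it and the grasp point (between the pads) lies 6 mm ahead of it; z points along the fingers, y is the line along which they close (so a half turn about z gives the same grasp; the last joint's range is limited). The gripper opens to 85 mm and grips with 20 to 120 N. Pads are 22 mm wide; open, the fingers measure 114 mm over their backs; the gripper's body (76 mm by 85 mm) begins 54 mm behind the grasp point. The pads swing forward as they close: fully open they stand 13 mm farther back than shut.
Start: joints at [1.158, 0.521, -0.036, 1.599, 0.021, 1.021, -0.113], TCP at [210.051, -588.638, 256.291] pointing down, gripper open.
Joint ranges: [-2.91, 2.91], [-0.3, 2.13], [-1.5, 1.42], [0.17, 2.43], [-1.26, 4.41], [0.16, 1.93], [-2.52, 2.52]. Speed limits (rad/s): [1.89, 1.89, 2.39, 2.39, 3.01, 3.01, 3.01].

## Interface

Orientations are given as a unit quaternion [w, x, y, z].
In Python, from station import get_state, grab_frame, camera_params, job_done, search_frame gives the robot as it stands. The module is installed in compiled form; this text tells all that it offers.
- The arm moves only by the shell command python3 -m crank 'ROWS' [FORCE]. ROWS is JSON, a list of rows, each a list of 3 entries, a list of its own where there are three numbers: the shift along the tool's x, y, z in mm, then the turn, a rotation vector about the tool's x, y, z in rad, then the finger opening in mm, from 0 to 85.4. A call has 1 to 8 rows; each row shifts and turns the commanded pose from where the row before left it, along the tool's axes as they then stand; what a row does not reach is not made up. A row lasts 1/12 s, in which the tool goes at most 41.7 mm and 7.16 degrees, less where a joint would pass 70% of its speed; a pose out of reach is approached as far as the arm can. A call is refused whole if a number of a shift passes 41.7 or a number of a turn 0.125, either way. A call with a gripper value outside its range is refused whole. The fingers move at their own pace and stop on an object; FORCE is the grip in N (left out, the last holds). Time passes only in rows, so rows that do not move let the fingers close. It gives the time, the measured TCP pose, the force, the opening and the grip force at its end, in the units of the state.
- get_state(): the state, without advancing time (a new reading comes with each control period).
- grab_frame(name): name is "scene" or "top" or "wrist"; returns (picture, depth): 420x560x3 uint8, blue, green, red; 420x560 float32, mm along the optical axis (not along the pixel's ray), 0 where there is no reading.
- camera_params(name): a dict with "fx", "fy", "cx", "cy" (pixels), "R" (3x3) and "t" (3): a world point X has camera coordinates R X + t. Camera axes: x right, y down, z forward; pixel columns grow to the right and rows downward; lengths in mm; the calibration is good to about 2 mm. A picture is of the moment at which its call begins: read the wrist's pose just before it. camera_params takes no time and is no camera call; for the wrist camera it gives the pose at the moment of the call.
- job_done(): hands the job in; it is judged then, once.
Trained networks look in the newest picture that a camera, given by its name, has taken for a name from the list of things; names that differ only in an ending like _2 or _b are one class to them, and where a whole thing is asked for, a point or a joint stands for the part that bears it (a point fixed in the world has none). Each returns a list of dicts, best first, with "p" (0 to 1); they miss things now and then, are a little off and sometimes report something else, mostly with a low value. They report only what shows in the picture. A call takes as long as a camera call.
- search_frame(camera, target): "rect" ([left, top, width, height] in pixels, round what is visible of it).
The state is a dict: "time_s": time; "joints": joint angles; "joint_vel": joint speeds; "tau": joint torques, N m; "tool_pos": TCP position; "orientation": TCP orientation; "contact_force": force on the tool from outside, world axes, zero at the start; "torque": the same for the moment, N m; "opening": finger opening in mm; "gripper_force": force on a finger pad.
Only numpy, scipy, OpenCV 4.12 (cv2) and the standard library are available. Lean on these libraries where they do the work, as an engineer would, in place of code of your own. Each camera call takes 0.05 s, during which the arm holds its last target. There are 200 camera calls.

## Working session

There is one attempt and no reset: what is moved stays moved. The work goes in short steps, Python scripts to look and compute and a shell command to move; the robot and the scene stay as the last step left them, time stands still between calls to the robot, and variables do not carry over. Pictures are saved under pics/ and viewed, at most 15 in all, crops included, and the job is handed in when it is done.

```bash
mkdir -p pics; cat > h.py <<'E'
import numpy as np,cv2
from station import *
def save(n,f):
    im,d=grab_frame(n); cv2.imwrite(f'pics/{f}.png',im); np.save(f'pics/{f}.npy',d); return im,d
def world(n,u,v,d,P=None):
    P=P or camera_params(n); R=np.array(P['R']);t=np.array(P['t'])
    c=np.stack([(u-P['cx'])/P['fx']*d,(v-P['cy'])/P['fy']*d,d],-1)
    return (c-t)@R
E
python3 - <<'E'
from h import *
print(get_state())
for n in ['scene','top','wrist']:
    save(n,n+'0'); P=camera_params(n); print(n,P['fx'],np.round(-np.array(P['R']).T@np.array(P['t'])),np.round(P['R'],2).tolist())
for n in ['top','scene']:
  for o in ['amber_jar','blue_jar','salt','mill','lemon','spice_box','cruet_tray','fruit_tray','glass','oil']:
    print(n,o,[(np.round(r['rect']).tolist(),round(r['p'],2)) for r in search_frame(n,o)])
E
```

```text
{'time_s': 0.0, 'joints': array([ 1.15782133,  0.52202069, -0.0362953 ,  1.59996312,  0.02123686,
        1.02111202, -0.11282144]), 'joint_vel': array([-0.00098006, -0.00017259,  0.00047389, -0.00066179, -0.00015791,
       -0.00238017,  0.00021458]), 'tau': array([ 1.43435277e-04, -9.27100968e+01,  1.97956681e+00, -3.69936025e+01,
        1.77951925e-02,  8.21324968e-03, -8.35857190e-05]), 'tool_pos': array([ 209.90793468, -588.38744832,  255.73800477]), 'orientation': array([-5.36440581e-04,  9.85352402e-01,  1.70529560e-01, -1.57014384e-04]), 'contact_force': array([ 0.07312631, -0.5581188 , -0.94224609]), 'torque': array([0.04789317, 0.01293712, 0.01025802]), 'gripper_force': 0.0, 'opening': 85.32480094266236}
scene 410.3830668755777 [-139.  840.  803.] [[-0.8, -0.6, 0.01], [-0.34, 0.44, -0.83], [0.5, -0.67, -0.56]]
top 476.64693193705574 [  37. -197. 1600.] [[0.24, -0.97, 0.0], [-0.92, -0.23, -0.32], [0.31, 0.08, -0.95]]
wrist 333.863876953226 [ 289. -561.  373.] [[0.34, -0.94, -0.0], [-0.89, -0.32, 0.33], [-0.31, -0.11, -0.94]]
top amber_jar [([136.0, 157.0, 20.0, 23.0], 0.68)
[... 563 characters left out ...]
0, 30.0], 0.89)]
scene amber_jar [([147.0, 262.0, 25.0, 44.0], 0.84), ([273.0, 200.0, 22.0, 58.0], 0.48)]
scene blue_jar [([297.0, 199.0, 15.0, 40.0], 0.67)]
scene salt [([320.0, 192.0, 11.0, 25.0], 0.69)]
scene mill [([271.0, 200.0, 26.0, 56.0], 0.8)]
scene lemon [([177.0, 301.0, 26.0, 22.0], 0.7), ([295.0, 199.0, 17.0, 38.0], 0.34)]
scene spice_box [([327.0, 157.0, 46.0, 50.0], 0.72), ([147.0, 262.0, 25.0, 43.0], 0.32)]
scene cruet_tray [([165.0, 233.0, 60.0, 44.0], 0.76)]
scene fruit_tray [([201.0, 246.0, 68.0, 54.0], 0.89), ([274.0, 200.0, 18.0, 58.0], 0.74)]
scene glass [([102.0, 253.0, 39.0, 44.0], 0.6), ([202.0, 245.0, 65.0, 58.0], 0.27)]
scene oil [([351.0, 106.0, 26.0, 56.0], 0.84)]
```

View pics/top0.png

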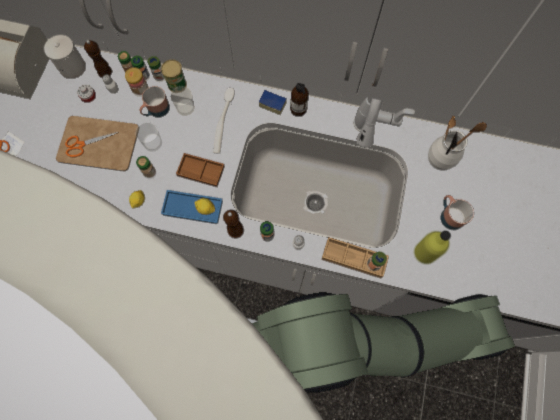

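View pics/scene0.png

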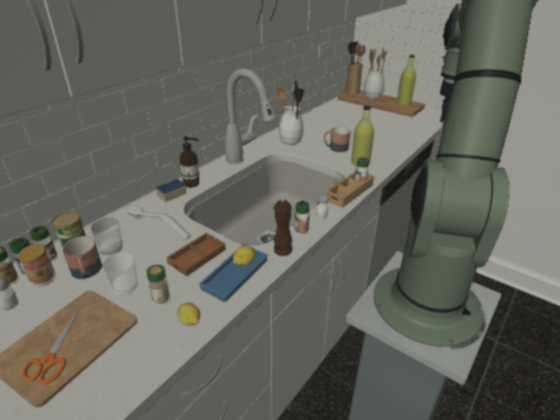

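The top view shows, in pixels: amber jar (145,166), lemon (136,199), cruet tray (200,170), fruit tray (192,207) with its lemon on the right, mill (233,222), blue jar (267,230), salt (298,241) and spice box (355,257) with its jar at (378,260). The glass is at (149,137) and the oil at (432,247). The scene view agrees. Next I measure positions.

```bash
cat > m.py <<'E'
from h import *
def cloud(n,f):
    d=np.load(f'pics/{f}.npy'); im=cv2.imread(f'pics/{f}.png')
    v,u=np.mgrid[:420,:560]; w=world(n,u,v,d.astype(float)); return w,im,d
E
python3 - <<'E'
from m import *
w,im,d=cloud('top','top0')
B={'amber':(130,150,30,35),'blue':(257,215,22,30),'salt':(288,230,22,26),'mill':(218,200,32,44),'lemon':(124,186,24,26),'cruet':(172,146,58,46),'fruit':(155,182,75,48),'spice':(315,230,80,52),'glass':(133,118,32,36),'oil':(410,225,48,45)}
for k,(x,y,a,b) in B.items():
    p=w[y:y+b,x:x+a].reshape(-1,3); D=d[y:y+b,x:x+a].ravel()
    p=p[(D>0)&(p[:,2]>12)&(p[:,2]<300)]
    if len(p)<5: print(k,len(p));continue
    z=p[:,2]; zt=np.percentile(z,97); t=p[z>zt-12]
    r=cv2.minAreaRect(p[:,:2].astype(np.float32))
    print(k,len(p),'ztop',zt.round(),'topmean',t.mean(0).round(),'bb',p.min(0).round(),p.max(0).round(),'rect',np.round(r[0]),np.round(r[1]),round(r[2],1))
print('table z',np.median(w[230:260,125:150,2]), w[130,330:340,2].mean())
E
```

```text
amber 304 ztop 110.0 topmean [558. 408. 105.] bb [536. 383.  12.] [643. 503. 114.] rect [585. 442.] [126.  82.] 27.8
blue 241 ztop 111.0 topmean [435. -60. 106.] bb [412. -83.  13.] [458. -38. 115.] rect [434. -60.] [44. 44.] 68.7
salt 147 ztop 92.0 topmean [ 426. -170.   87.] bb [ 407. -191.   15.] [ 443. -150.   95.] rect [ 425. -170.] [40. 35.] 70.8
mill 450 ztop 184.0 topmean [427.  53. 178.] bb [399.  23.  12.] [519. 139. 195.] rect [456.  90.] [151.  56.] 51.9
lemon 228 ztop 52.0 topmean [449. 410.  47.] bb [414. 386.  18.] [483. 439.  55.] rect [448. 411.] [49. 62.] 55.2
cruet 550 ztop 33.0 topmean [617. 227.  27.] bb [506. 149.  12.] [714. 312.  36.] rect [611. 244.] [152. 193.] 23.5
fruit 942 ztop 174.0 topmean [423.  64. 174.] bb [404.  53.  12.] [579. 325. 195.] rect [496. 186.] [277. 169.] 86.7
spice 994 ztop 117.0 topmean [ 421. -432.  113.] bb [ 382. -493.   12.] [ 471. -249.  122.] rect [ 424. -371.] [240.  84.] 86.9
glass 547 ztop 90.0 topmean [675. 440.  86.] bb [636. 399.  12.] [730. 525.  97.] rect [683. 462.] [127.  93.] 89.6
oil 957 ztop 256.0 topmean [ 497. -586.  254.] bb [ 460. -702.   12.] [ 615. -550.  263.] rect [ 529. -637.] [108. 187.] 45.6
table z 1460.5665969463912 0.6966639435694648
```

```bash
Z='' ; python3 -m crank '[[[0,0,0],[0,0,-0.123],85],[[0,0,0],[0,0,-0.123],85],[[0,0,0],[0,0,-0.123],85],[[0,0,0],[0,0,-0.123],85],[[0,0,0],[0,0,-0.123],85],[[0,0,0],[0,0,-0.123],85],[[0,0,0],[0,0,-0.123],85],[[0,0,0],[0,0,-0.123],85]]' 60
python3 -m crank '[[[0,0,0],[0,0,-0.122],85],[[0,0,0],[0,0,-0.122],85],[[0,0,0],[0,0,0],85]]'
python3 -m crank '[[[36,22,-5],[0,0,0],85],[[36,22,-5],[0,0,0],85],[[36,22,-5],[0,0,0],85],[[36,22,-5],[0,0,0],85],[[36,22,-5],[0,0,0],85],[[36,22,-5],[0,0,0],85],[[36,22,-5],[0,0,0],85],[[36,22,-5],[0,0,0],85]]'
python3 -m crank '[[[36,22,-5],[0,0,0],85],[[36,22,-5],[0,0,0],85],[[0,0,0],[0,0,0],85],[[0,0,0],[0,0,0],85],[[0,0,0],[0,0,0],85]]'
python3 - <<'E'
from h import *
s=get_state(); print(s)
save('wrist','w1'); P=camera_params('wrist'); np.savez('pics/w1p.npz',R=P['R'],t=P['t'])
E
```

```text
time_s: 1.82
tool_pos: [210.0, -588.7, 256.3]
orientation: [0.0, 0.786, 0.618, -0.0]
contact_force: [-0.2, -0.4, -0.7]
opening: 85.2
gripper_force: 0.0
time_s: 2.07
tool_pos: [209.9, -588.7, 256.3]
orientation: [0.0, 0.705, 0.709, 0.0]
contact_force: [-1.2, -0.0, 1.0]
opening: 85.2
gripper_force: 0.0
time_s: 2.73
tool_pos: [383.3, -304.4, 296.0]
orientation: [0.0, 0.709, 0.705, 0.0]
contact_force: [2.1, -0.8, 0.2]
opening: 85.1
gripper_force: 0.0
time_s: 3.15
tool_pos: [425.7, -235.8, 305.3]
orientation: [0.0, 0.708, 0.706, -0.0]
contact_force: [0.3, -0.4, -0.2]
opening: 84.7
gripper_force: 0.0
{'time_s': 3.15, 'joints': array([ 0.79960797,  0.27702746, -0.50800525,  1.87366086,  0.15603534,
        1.02987801,  0.22419147]), 'joint_vel': array([ 0.02640043,  0.00442203,  0.00727111, -0.00022702,  0.0030962 ,
       -0.00156935,  0.01548068]), 'tau': array([-2.83451021e+00, -6.51258945e+01, -5.81234738e+00, -3.70719445e+01,
       -1.43583929e-01, -3.48952145e-02, -2.24961131e-01]), 'tool_pos': array([ 425.70044195, -235.78966253,  305.32029048]), 'orientation': array([ 2.50535768e-05,  7.08141397e-01,  7.06070643e-01, -8.82270944e-05]), 'contact_force': array([ 0.25490838, -0.36071468, -0.19147232]), 'torque': array([-0.04401147,  0.02939008,  0.02751306]), 'gripper_force': 0.0, 'opening': 84.71663706396477}
```

View pics/w1.png

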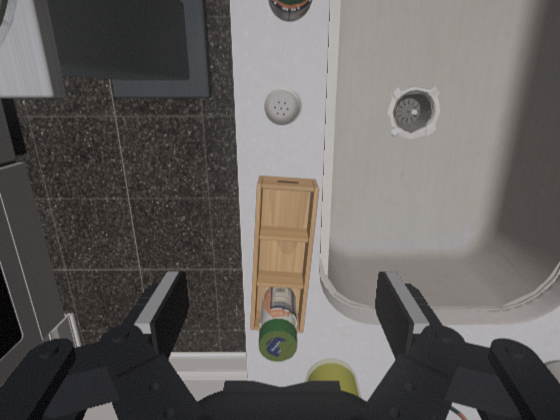

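The wrist view shows the spice box rim corners near (260,177), (317,180) and (252,331), free bays at about (287,205) and (283,255), salt at (283,107) and the blue jar cut off at (290,5). Now I fit them.

```bash
cat >> m.py <<'E'
from scipy.optimize import minimize
def wc(f):
    P=dict(camera_params('wrist')); q=np.load(f'pics/{f}p.npz'); P['R']=q['R'];P['t']=q['t']
    d=np.load(f'pics/{f}.npy'); v,u=np.mgrid[:420,:560]; return world('wrist',u,v,d.astype(float),P),cv2.imread(f'pics/{f}.png'),d
def fitrect(p,sx,sy,x0,div=()):
    # rim points: distance to the wall centre lines
    def cost(q):
        c,s=np.cos(q[2]),np.sin(q[2]); X=(p[:,0]-q[0])*c+(p[:,1]-q[1])*s; Y=-(p[:,0]-q[0])*s+(p[:,1]-q[1])*c
        a,b=sx/2-3,sy/2-3
        D=np.hypot(np.maximum(abs(X)-a,0),np.maximum(abs(Y)-b,0)); inn=np.min([abs(a-abs(X)),abs(b-abs(Y))]+[abs(Y-k) for k in div],0)
        e=np.where(D>0,D,inn); return np.minimum(np.maximum(e-3,0),12).mean()
    best=min((minimize(cost,[x0[0]+i,x0[1]+j,k],method='Nelder-Mead') for i in(-8,0,8) for j in(-8,0,8) for k in(-.05,0,.05)),key=lambda r:r.fun)
    return best.x.round(3),best.fun.round(2),len(p)
E
python3 - <<'E'
from m import *
w,im,d=wc('w1')
p=w[170:345,240:330].reshape(-1,3); p=p[(p[:,2]>38)&(p[:,2]<52)&(p[:,1]>-440)]
print('spice wrist',fitrect(p,74,210,(424,-367),(-34,34)),p.min(0).round(),p.max(0).round())
q=w[80:135,255:310].reshape(-1,3); q=q[(q[:,2]>20)&(q[:,2]<100)]; r=cv2.minEnclosingCircle(q[q[:,2]>60][:,:2].astype(np.float32)); print('salt',r,q.max(0).round())
w,im,d=cloud('top','top0')
def rim(x,y,a,b,lo,hi): 
    p=w[y:y+b,x:x+a].reshape(-1,3); return p[(p[:,2]>lo)&(p[:,2]<hi)]
print('spice',fitrect(rim(315,230,80,52,38,52),74,210,(424,-367),(-34,34)))
p=rim(172,146,58,46,20,35);print('cruet',fitrect(p,86,154,(611,230),(-8,)))
p=rim(155,182,68,48,18,32);print('fruit',fitrect(p,90,200,(487,223)))
E
```

```text
spice wrist (array([ 4.24584e+02, -3.63554e+02, -7.30000e-02]), np.float64(0.91), 2212) [ 383. -440.   38.] [ 468. -256.   52.]
salt ((424.83758544921875, -168.66307067871094), 17.080669403076172) [ 447. -148.   90.]
spice (array([ 4.26914e+02, -3.64774e+02, -7.20000e-02]), np.float64(0.45), 364)
cruet (array([ 6.09901e+02,  2.31588e+02, -3.80000e-02]), np.float64(1.67), 323)
fruit (array([4.69941e+02, 2.20178e+02, 7.80000e-02]), np.float64(1.51), 369)
```

```bash
python3 -m crank '[[[35,2,0],[0,0,0],85],[[35,2,0],[0,0,0],85],[[35,2,0],[0,0,0],85],[[35,2,0],[0,0,0],85],[[36,2,0],[0,0,0],85],[[0,0,30],[0,0,0],85],[[0,0,30],[0,0,0],85],[[0,0,30],[0,0,0],85]]' 60
python3 -m crank '[[[0,0,30],[0,0,0],85],[[0,0,30],[0,0,0],85],[[0,0,30],[0,0,0],85],[[0,0,30],[0,0,0],85],[[0,0,19],[0,0,0],85],[[0,0,0],[0,0,0],85],[[0,0,0],[0,0,0],85]]'
python3 -m crank '[[[0,0,0],[0,0,0],30],[[0,0,0],[0,0,0],30],[[0,0,0],[0,0,0],30],[[0,0,0],[0,0,0],30],[[0,0,0],[0,0,0],30],[[0,0,0],[0,0,0],30],[[0,0,0],[0,0,0],30],[[0,0,0],[0,0,0],30]]'
```

```text
time_s: 3.87
tool_pos: [435.7, -60.4, 214.4]
orientation: [0.0, 0.708, 0.706, 0.0]
contact_force: [1.0, -1.0, -0.4]
opening: 85.0
gripper_force: 0.0
time_s: 4.45
tool_pos: [435.3, -60.2, 76.1]
orientation: [-0.001, 0.708, 0.706, -0.001]
contact_force: [0.9, 0.1, -0.2]
opening: 85.1
gripper_force: 0.0
time_s: 5.12
tool_pos: [436.1, -60.0, 77.5]
orientation: [0.001, 0.707, 0.707, 0.0]
contact_force: [-3.6, -0.4, 18.9]
opening: 44.8
gripper_force: 57.7
```

```bash
python3 -m crank '[[[0,0,-10],[0,0,0],30],[[0,0,-25],[0,0,0],30],[[0,0,-35],[0,0,0],30],[[0,0,-35],[0,0,0],30],[[-15,0,-30],[0,0,0],30],[[-30,-1,0],[0,0,0],30],[[-35,-1,0],[0,0,0],30],[[-35,-1,0],[0,0,0],30]]'
python3 -m crank '[[[-35,-1,0],[0,0,0],30],[[-35,-2,0],[0,0,0],30],[[-35,-2,0],[0,0,0],30],[[-35,-1,0],[0,0,0],30],[[-30,-1,0],[0,0,0],30],[[-19,0,0],[0,0,0],30],[[0,0,0],[0,0,0],30],[[0,0,0],[0,0,0],30]]'
python3 - <<'E'
from h import *
save('scene','s1'); im=cv2.imread('pics/s1.png')[60:320,150:560]; cv2.imwrite('pics/s1c.png',cv2.resize(im,None,fx=1.9,fy=1.9))
E
```

```text
time_s: 5.78
tool_pos: [432.7, -176.0, 213.0]
orientation: [0.001, 0.707, 0.707, 0.0]
contact_force: [1.0, -0.9, -0.6]
opening: 44.3
gripper_force: 61.4
time_s: 6.45
tool_pos: [425.3, -364.3, 211.9]
orientation: [-0.0, 0.708, 0.706, 0.0]
contact_force: [0.6, 0.7, -2.0]
opening: 44.1
gripper_force: 61.3
```

View pics/s1c.png

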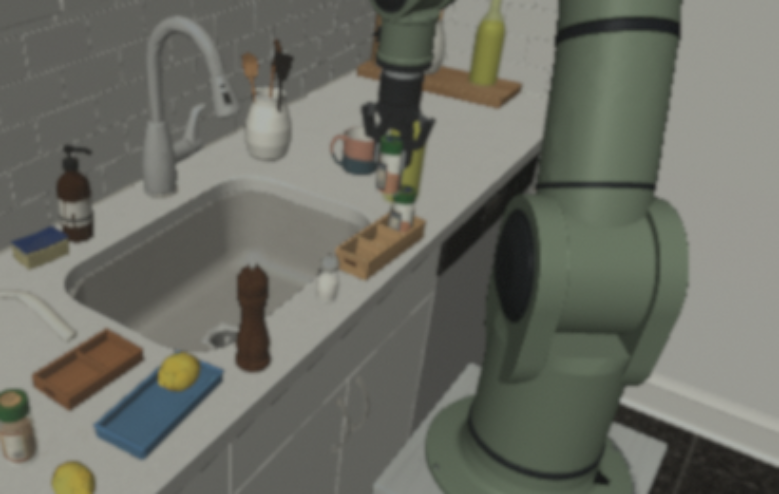

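The jar hangs upright in the jaws over the spice box (crop pixel 395,160). I'll lower it.

```bash
python3 -m crank '[[[0,0,25],[0,0,0],30],[[0,0,30],[0,0,0],30],[[0,0,30],[0,0,0],30],[[0,0,20],[0,0,0],30],[[0,0,10],[0,0,0],30],[[0,0,5],[0,0,0],30],[[0,0,0],[0,0,0],30],[[0,0,0],[0,0,0],30]]'
python3 -m crank '[[[0,0,3],[0,0,0],30],[[0,0,2],[0,0,0],30],[[0,0,0],[0,0,0],30]]'
```

```text
time_s: 7.17
tool_pos: [426.5, -363.6, 92.5]
orientation: [0.001, 0.707, 0.707, 0.0]
contact_force: [-0.4, 0.7, -1.1]
opening: 44.4
gripper_force: 61.3
time_s: 7.42
tool_pos: [425.9, -363.7, 86.6]
orientation: [0.0, 0.707, 0.707, -0.0]
contact_force: [-0.3, 0.9, -2.1]
opening: 44.6
gripper_force: 61.3
```

```bash
python3 -m crank '[[[0,0,1],[0,0,0],30],[[0,0,1],[0,0,0],30],[[0,0,1],[0,0,0],30],[[0,0,0],[0,0,0],30]]'
```

```text
time_s: 7.75
tool_pos: [426.0, -364.1, 85.4]
orientation: [0.001, 0.707, 0.707, -0.001]
contact_force: [-11.4, 5.0, 38.7]
opening: 44.1
gripper_force: 64.3
```

```bash
python3 -m crank '[[[0,0,-1],[0,0,0],30],[[0,0,0],[0,0,0],50],[[0,0,0],[0,0,0],60],[[0,0,0],[0,0,0],75],[[0,0,0],[0,0,0],80],[[0,0,-15],[0,0,0],80],[[0,0,-30],[0,0,0],80],[[0,0,-40],[0,0,0],80]]'
python3 -m crank '[[[0,0,-40],[0,0,0],85],[[15,0,-40],[0,0,0],85],[[35,0,-40],[0,0,0],85],[[35,0,0],[0,0,0],85],[[30,0,0],[0,0,0],85],[[15,0,0],[0,0,0],85],[[0,0,0],[0,0,0],85],[[0,0,0],[0,0,0],85]]'
python3 - <<'E'
from h import *
save('wrist','w2'); P=camera_params('wrist'); np.savez('pics/w2p.npz',R=P['R'],t=P['t'])
E
```

```text
time_s: 8.42
tool_pos: [424.8, -362.6, 168.2]
orientation: [-0.002, 0.707, 0.707, 0.0]
contact_force: [-0.4, 0.2, 0.6]
opening: 80.0
gripper_force: 0.0
time_s: 9.08
tool_pos: [426.0, -241.2, 279.9]
orientation: [0.0, 0.707, 0.708, -0.0]
contact_force: [0.4, -1.0, -0.6]
opening: 85.0
gripper_force: 0.0
```

View pics/w2.png

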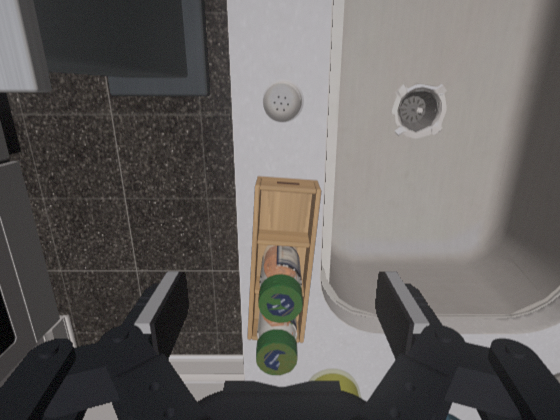

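The blue jar stands centred in the middle bay (cap at 280,297, in line with the fixed jar's cap at 277,352). Salt next.

```bash
python3 -m crank '[[[36,0,0],[0,0,0],85],[[36,-1,0],[0,0,0],85],[[0,0,30],[0,0,0],85],[[0,0,36],[0,0,0],85],[[0,0,36],[0,0,0],85],[[0,0,36],[0,0,0],85],[[0,0,36],[0,0,0],85],[[0,0,30],[0,0,0],85]]'
python3 -m crank '[[[0,0,22],[0,0,0],85],[[0,0,0],[0,0,0],85],[[0,0,0],[0,0,0],85]]'
python3 -m crank '[[[0,0,0],[0,0,0],30],[[0,0,0],[0,0,0],30],[[0,0,0],[0,0,0],30],[[0,0,0],[0,0,0],30],[[0,0,0],[0,0,0],30],[[0,0,0],[0,0,0],30],[[0,0,0],[0,0,0],30],[[0,0,0],[0,0,0],30]]' 50
```

```text
time_s: 9.8
tool_pos: [424.1, -170.3, 73.1]
orientation: [-0.001, 0.708, 0.707, -0.0]
contact_force: [0.8, -0.1, -0.4]
opening: 84.8
gripper_force: 0.0
time_s: 10.05
tool_pos: [424.4, -169.7, 53.1]
orientation: [-0.001, 0.707, 0.707, -0.001]
contact_force: [0.4, -0.6, 0.5]
opening: 84.8
gripper_force: 0.0
time_s: 10.72
tool_pos: [425.3, -170.0, 55.1]
orientation: [0.001, 0.707, 0.707, 0.0]
contact_force: [-4.0, -0.5, 24.5]
opening: 38.8
gripper_force: 48.2
```

```bash
python3 -m crank '[[[0,0,-5],[0,0,0],30],[[0,0,-10],[0,0,0],30],[[0,0,-15],[0,0,0],30],[[0,0,0],[0,0,0],30]]'
python3 - <<'E'
from h import *
save('scene','s2'); im=cv2.imread('pics/s2.png')[120:260,260:440]; cv2.imwrite('pics/s2c.png',cv2.resize(im,None,fx=4,fy=4))
E
```

```text
time_s: 11.05
tool_pos: [425.7, -169.9, 86.2]
orientation: [0.001, 0.707, 0.707, 0.001]
contact_force: [1.2, 0.2, -0.6]
opening: 38.8
gripper_force: 49.8
```

View pics/s2c.png

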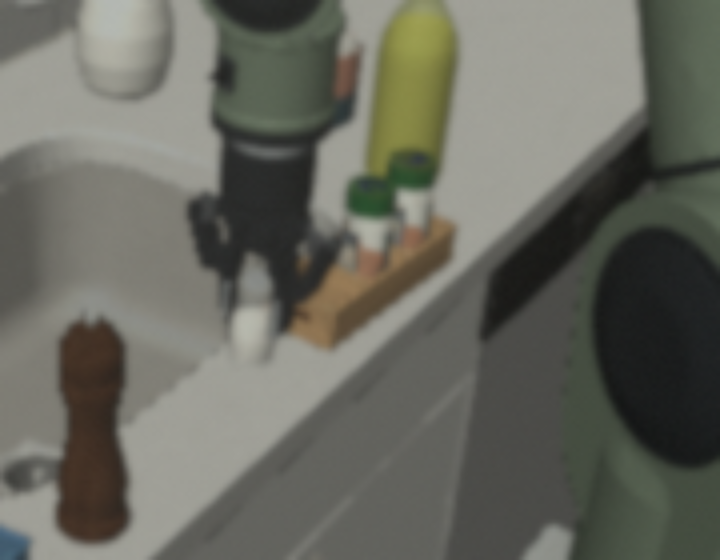

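Salt is lifted and upright (crop 252,315). I'll go on towards the trays and measure them from above.

```bash
python3 -m crank '[[[0,0,-30],[0,0,0],30],[[0,0,-40],[0,0,0],30],[[10,3,-40],[0,0,0],30],[[25,8,-40],[0,0,0],30],[[35,12,-20],[0,0,0],30],[[38,13,-10],[0,0,0],30],[[38,13,-10],[0,0,0],30],[[38,13,-10],[0,0,0],30]]'
python3 -m crank '[[[38,13,0],[0,0,0],30],[[38,13,0],[0,0,0],30],[[38,13,0],[0,0,0],30],[[30,10,0],[0,0,0],30],[[15,5,0],[0,0,0],30],[[0,0,0],[0,0,0],30],[[0,0,0],[0,0,0],30],[[0,0,0],[0,0,0],30]]'
cat > wl.py <<'E'
import sys
from m import *
def shot(f):
    P=camera_params('wrist'); save('wrist',f); np.savez(f'pics/{f}p.npz',R=P['R'],t=P['t'])
E
python3 -c "
from wl import *
shot('w3')"
```

```text
time_s: 11.77
tool_pos: [485.9, 12.4, 279.1]
orientation: [0.0, 0.707, 0.707, 0.0]
contact_force: [1.0, -1.2, -2.1]
opening: 38.5
gripper_force: 50.5
time_s: 12.43
tool_pos: [539.5, 169.0, 278.0]
orientation: [0.0, 0.707, 0.707, -0.0]
contact_force: [0.4, -0.1, -2.4]
opening: 38.3
gripper_force: 50.5
```

View pics/w3.png

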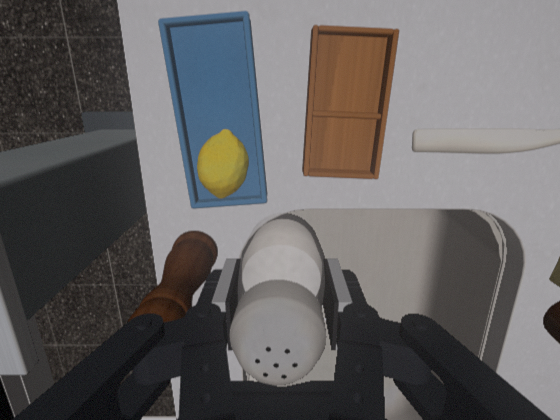

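Both trays are fully visible: cruet corners (313,27), (398,30), (305,177) and (380,178) with the narrow bay in the lower part, and fruit corners (161,20), (249,13), (191,207) and (267,203). The salt hangs straight.

```bash
python3 - <<'E'
from m import *
w,im,d=wc('w3')
def rim(x0,x1,y0,y1,lo,hi):
    p=w[y0:y1,x0:x1].reshape(-1,3); return p[(p[:,2]>lo)&(p[:,2]<hi)]
print('cruet',fitrect(rim(295,408,15,190,22,36),86,154,(610,231),(-5,-8,-11)))
p=rim(150,275,5,218,18,32); print('fruit',fitrect(p,90,200,(474,220)))
P=camera_params('wrist'); 
def ray(u,v,z):
    a=world('wrist',u,v,100.,P);b=world('wrist',u,v,500.,P);return a+(b-a)*(z-a[2])/(b[2]-a[2])
for c,z in (([(313,27),(398,30),(305,177),(380,178)],28),([(161,20),(249,13),(191,207),(267,203)],25)):
    q=np.array([ray(*map(float,k),z)[:2] for k in c]); l=(q[0]+q[1]-q[2]-q[3])/2
    print(q.round().tolist(),q.mean(0).round(1),'yaw',round(-np.arctan2(l[0],l[1]),3),np.hypot(*l).round())
wt,_,_=cloud('top','top0')
p=wt[186:212,124:148].reshape(-1,3);p=p[(p[:,2]>18)&(p[:,2]<60)]
c=p.mean(0);e,V=np.linalg.eigh(np.cov(p[:,:2].T));print('lemon',c.round(),e.round(),V[:,1].round(2),np.arctan2(V[1,1],V[0,1]).round(2))
E
```

```text
cruet (array([ 6.08912e+02,  2.35333e+02, -4.20000e-02]), np.float64(0.01), 3083)
fruit (array([4.68975e+02, 2.23389e+02, 7.80000e-02]), np.float64(0.05), 3614)
[[570.0, 310.0], [654.0, 308.0], [566.0, 159.0], [651.0, 157.0]] [610.  233.5] yaw -0.026 151.0
[[421.0, 317.0], [507.0, 323.0], [432.0, 122.0], [522.0, 127.0]] [470.6 222.1] yaw 0.068 196.0
lemon [445. 408.  40.] [149. 270.] [-0.98  0.22] 2.92
```

```bash
python3 -m crank '[[[8,23,0],[0,0,0],30],[[8,23,0],[0,0,0],30],[[8,23,20],[0,0,0],30],[[0,0,35],[0,0,0],30],[[0,0,35],[0,0,0],30],[[0,0,35],[0,0,0],30],[[0,0,35],[0,0,0],30],[[0,0,25],[0,0,0],30]]'
python3 -m crank '[[[0,0,15],[0,0,0],30],[[0,0,5],[0,0,0],30],[[0,0,3],[0,0,0],30],[[0,0,0],[0,0,0],30],[[0,0,0],[0,0,0],30]]'
```

```text
time_s: 13.15
tool_pos: [607.9, 192.0, 90.5]
orientation: [-0.0, 0.708, 0.707, -0.001]
contact_force: [0.9, -0.2, -1.0]
opening: 38.9
gripper_force: 50.5
time_s: 13.57
tool_pos: [609.5, 194.0, 71.9]
orientation: [0.0, 0.707, 0.707, 0.001]
contact_force: [-0.5, -1.0, -0.8]
opening: 38.3
gripper_force: 50.5
```

```bash
python3 -m crank '[[[0,-1,3],[0,0,0],30],[[0,0,2],[0,0,0],30],[[0,0,1],[0,0,0],30],[[0,0,0],[0,0,0],30]]'
python3 -m crank '[[[0,0,1],[0,0,0],30],[[0,0,0],[0,0,0],30]]'
```

```text
time_s: 13.9
tool_pos: [607.7, 193.9, 64.4]
orientation: [0.0, 0.707, 0.707, -0.0]
contact_force: [-0.7, -0.2, -1.6]
opening: 39.0
gripper_force: 50.5
time_s: 14.07
tool_pos: [607.8, 194.1, 63.5]
orientation: [0.0, 0.707, 0.707, 0.0]
contact_force: [-0.3, -0.2, -0.2]
opening: 38.3
gripper_force: 50.7
```

```bash
python3 -m crank '[[[0,0,1],[0,0,0],30],[[0,0,0],[0,0,0],30]]'
python3 -m crank '[[[0,0,0],[0,0,0],42],[[0,0,0],[0,0,0],50],[[0,0,0],[0,0,0],60],[[0,0,0],[0,0,0],75],[[0,0,0],[0,0,0],80],[[0,0,-15],[0,0,0],80],[[0,0,-30],[0,0,0],80],[[0,0,-40],[0,0,0],80]]'
python3 -m crank '[[[0,0,-40],[0,0,0],85],[[0,0,-40],[0,0,0],85],[[-20,-24,-40],[0,0,0],85],[[-20,-24,0],[0,0,0],85],[[-20,-24,0],[0,0,0],85],[[0,0,0],[0,0,0],85],[[0,0,0],[0,0,0],85]]'
python3 -c "
from wl import *
shot('w4')"
```

```text
time_s: 14.23
tool_pos: [607.9, 194.2, 63.3]
orientation: [0.0, 0.707, 0.707, 0.0]
contact_force: [-4.4, -2.2, 14.8]
opening: 38.3
gripper_force: 53.1
time_s: 14.9
tool_pos: [606.4, 193.6, 147.2]
orientation: [-0.001, 0.707, 0.707, -0.002]
contact_force: [1.3, -0.5, 1.2]
opening: 80.2
gripper_force: 0.0
time_s: 15.48
tool_pos: [539.5, 136.4, 261.7]
orientation: [0.001, 0.708, 0.707, 0.0]
contact_force: [1.2, -0.1, 0.9]
opening: 85.1
gripper_force: 0.0
```

View pics/w4.png

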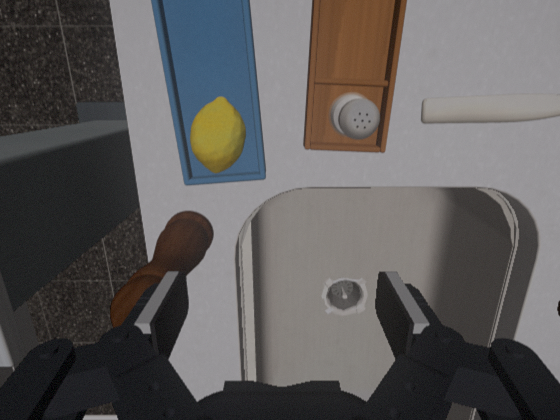

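Salt stands in the middle of the narrow bay (foot at about 350,115). Now I refine the mill position.

```bash
python3 - <<'E'
from m import *
from scipy.optimize import least_squares
def circ(p,r): return least_squares(lambda q:np.hypot(p[:,0]-q[0],p[:,1]-q[1])-r,[430,54],loss='soft_l1').x.round(1)
w,im,d=wc('w4'); p=w[200:330,105:220].reshape(-1,3); p=p[(abs(p[:,0]-428)<45)&(abs(p[:,1]-53)<45)]
for lo,hi,r in((3,12,29),(150,166,24.7)):
    q=p[(p[:,2]>lo)&(p[:,2]<hi)]; print(lo,len(q),circ(q,r) if len(q)>5 else '')
w,im,d=cloud('top','top0'); p=w[200:244,218:250].reshape(-1,3)
q=p[(p[:,2]>150)&(p[:,2]<200)];print(np.c_[q.min(0),q.max(0)].round(1).tolist(),q[q[:,2]>183].mean(0))
# sphere fit head
q=p[(p[:,2]>150)&(p[:,2]<178)];print(least_squares(lambda c:np.linalg.norm(q-np.r_[c,158],axis=1)-25,[428,53],loss='soft_l1').x)
E
```

```text
3 205 [425.8  53.9]
150 493 [430.4  53.9]
[[404.0, 452.6], [29.3, 77.9], [153.0, 195.1]] [428.19127434  53.59927949 187.42719329]
[430.12615303  54.97023609]
```

```bash
python3 -m crank '[[[-20,-28,0],[0,0,0],85],[[-20,-28,0],[0,0,0],85],[[-21,-28,0],[0,0,0],85],[[-21,-27,0],[0,0,0],85],[[0,0,0],[0,0,0],85],[[0,0,30],[0,0,0],85],[[0,0,35],[0,0,0],85],[[0,0,20],[0,0,0],85]]'
python3 -m crank '[[[0,0,12],[0,0,0],85],[[0,0,0],[0,0,0],85],[[0,0,0],[0,0,0],85]]'
```

```text
time_s: 16.2
tool_pos: [429.0, 56.0, 173.3]
orientation: [-0.0, 0.707, 0.707, -0.0]
contact_force: [0.3, -0.4, -0.4]
opening: 85.2
gripper_force: 0.0
time_s: 16.45
tool_pos: [429.4, 56.4, 163.3]
orientation: [-0.0, 0.707, 0.708, -0.0]
contact_force: [0.3, -0.7, -0.2]
opening: 84.6
gripper_force: 0.0
```

```bash
python3 -m crank '[[[0,0,0],[0,0,0],30],[[0,0,0],[0,0,0],30],[[0,0,0],[0,0,0],30],[[0,0,0],[0,0,0],30],[[0,0,0],[0,0,0],30],[[0,0,0],[0,0,0],30],[[0,0,0],[0,0,0],30],[[0,0,0],[0,0,0],30]]' 60
python3 -m crank '[[[0,0,-5],[0,0,0],30],[[0,0,-10],[0,0,0],30],[[0,0,-10],[0,0,0],30],[[0,0,0],[0,0,0],30],[[0,0,0],[0,0,0],30]]'
python3 - <<'E'
from h import *
save('scene','s3'); im=cv2.imread('pics/s3.png')[120:290,200:400]; cv2.imwrite('pics/s3c.png',cv2.resize(im,None,fx=3.5,fy=3.5))
E
```

```text
time_s: 17.12
tool_pos: [429.6, 55.7, 164.4]
orientation: [0.001, 0.707, 0.707, 0.001]
contact_force: [-3.0, 0.0, 19.7]
opening: 46.9
gripper_force: 58.3
time_s: 17.53
tool_pos: [429.4, 55.3, 188.9]
orientation: [0.001, 0.707, 0.707, 0.001]
contact_force: [-0.4, 0.6, -2.7]
opening: 46.5
gripper_force: 61.9
```

View pics/s3c.png

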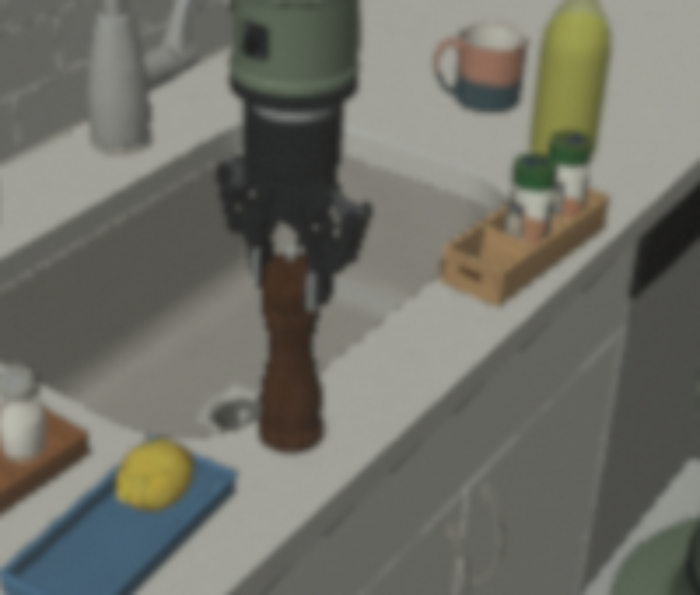

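The mill is gripped by its head and upright (crop 290,350), with the other things undisturbed. I'll carry it to the wide bay.

```bash
python3 -m crank '[[[0,0,-20],[0,0,0],30],[[0,0,-30],[0,0,0],30],[[5,5,-30],[0,0,0],30],[[16,14,-21],[0,0,0],30],[[24,20,-10],[0,0,0],30],[[28,24,0],[0,0,0],30],[[28,24,0],[0,0,0],30],[[28,24,0],[0,0,0],30]]'
python3 -m crank '[[[28,24,0],[0,0,0],30],[[26,22,0],[0,0,0],30],[[18,15,0],[0,0,0],30],[[9,7,0],[0,0,0],30],[[3,2,0],[0,0,0],30],[[0,0,0],[0,0,0],30],[[0,0,0],[0,0,0],30],[[0,0,0],[0,0,0],30]]'
```

```text
time_s: 18.25
tool_pos: [541.0, 185.4, 298.7]
orientation: [0.0, 0.707, 0.707, -0.0]
contact_force: [1.0, -0.0, -0.9]
opening: 46.4
gripper_force: 62.7
time_s: 18.92
tool_pos: [609.8, 267.5, 299.3]
orientation: [0.0, 0.707, 0.707, -0.0]
contact_force: [-0.1, -0.5, -2.4]
opening: 46.4
gripper_force: 62.7
```

```bash
python3 -m crank '[[[1,1,20],[0,0,0],30],[[0,0,30],[0,0,0],30],[[0,0,30],[0,0,0],30],[[0,0,20],[0,0,0],30],[[0,0,12],[0,0,0],30],[[0,0,7],[0,0,0],30],[[0,0,2],[0,0,0],30],[[0,0,0],[0,0,0],30]]'
python3 -m crank '[[[0,0,3],[0,0,0],30],[[0,0,1],[0,0,0],30],[[0,0,1],[0,0,0],30],[[0,0,0],[0,0,0],30]]'
```

```text
time_s: 19.58
tool_pos: [611.3, 269.5, 178.9]
orientation: [0.0, 0.707, 0.707, 0.0]
contact_force: [-0.3, 0.4, -1.6]
opening: 46.3
gripper_force: 62.7
time_s: 19.92
tool_pos: [611.1, 269.5, 173.5]
orientation: [0.0, 0.707, 0.707, 0.0]
contact_force: [0.0, 0.4, -1.7]
opening: 46.5
gripper_force: 62.7
```

```bash
python3 -m crank '[[[0,0,1],[0,0,0],30],[[0,0,0],[0,0,0],30]]'
python3 - <<'E'
from h import *
save('scene','s4'); im=cv2.imread('pics/s4.png')[160:320,110:310]; cv2.imwrite('pics/s4c.png',cv2.resize(im,None,fx=3.5,fy=3.5))
E
```

```text
time_s: 20.08
tool_pos: [611.2, 269.8, 172.7]
orientation: [0.0, 0.707, 0.707, 0.0]
contact_force: [-0.3, 0.8, 1.9]
opening: 46.8
gripper_force: 63.1
```

View pics/s4c.png

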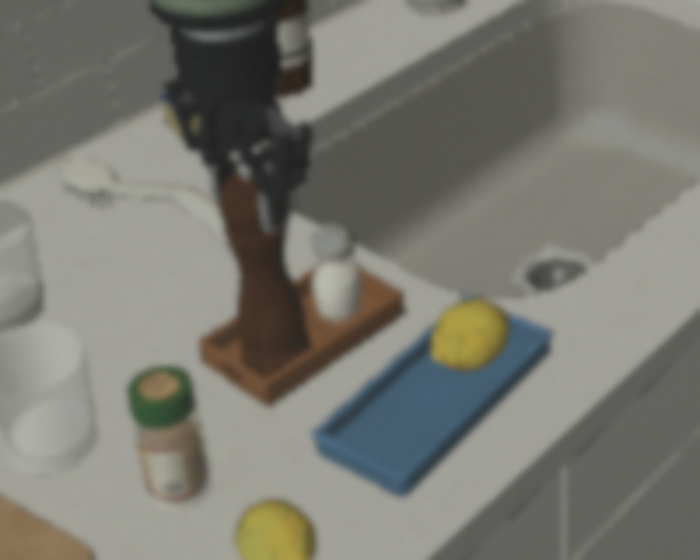

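The mill stands in the wide bay and has touched the floor. The small lean in the picture matches the jar's perspective. Releasing.

```bash
python3 -m crank '[[[0,0,1],[0,0,0],45],[[0,0,0],[0,0,0],50],[[0,0,0],[0,0,0],60],[[0,0,0],[0,0,0],75],[[0,0,0],[0,0,0],82],[[0,0,-15],[0,0,0],82],[[0,0,-30],[0,0,0],82],[[0,0,-40],[0,0,0],82]]'
python3 -m crank '[[[0,0,-30],[0,0,0],85],[[0,0,0],[0,0,0],85],[[0,0,0],[0,0,0],85],[[0,0,0],[0,0,0],85]]'
python3 - <<'E'
from wl import *
print(get_state()['tool_pos'])
shot('w5'); save('top','t5'); w,im,d=cloud('top','t5')
for n,c in(('mill',(611,267)),('amber',(558,408)),('glass',(675,440)),('lemon',(445,408))):
    m=(abs(w[...,0]-c[0])<45)&(abs(w[...,1]-c[1])<45)&(w[...,2]>25)&(w[...,2]<200); q=w[m]; zt=np.percentile(q[:,2],97) if len(q) else 0
    print(n,len(q),zt,q[q[:,2]>zt-12].mean(0).round() if len(q) else '')
E
```

```text
time_s: 20.8
tool_pos: [610.0, 269.0, 256.0]
orientation: [-0.001, 0.707, 0.707, -0.002]
contact_force: [0.7, 0.8, 0.5]
opening: 81.9
gripper_force: 0.0
time_s: 21.13
tool_pos: [610.8, 269.4, 286.7]
orientation: [0.0, 0.707, 0.707, 0.0]
contact_force: [-0.5, -0.4, -0.2]
opening: 84.8
gripper_force: 0.0
[610.84890544 269.3860889  286.65294539]
mill 0 0 
amber 266 110.9913789305038 [559. 408. 106.]
glass 393 92.6734062666245 [676. 438.  87.]
lemon 213 52.490778467102174 [446. 410.  47.]
```

View pics/w5.png

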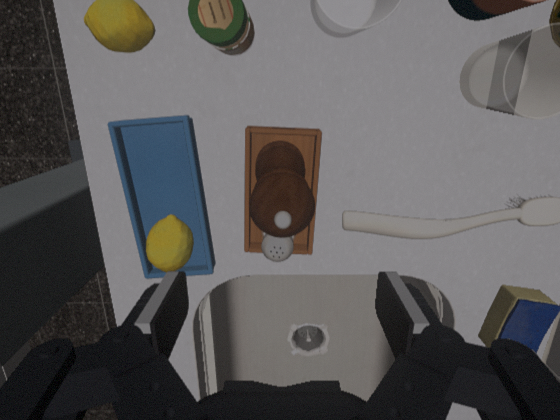

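The mill is upright in its bay and the salt beside it is untouched. The lemon is at (119,24), long axis nearly along image x, and the amber jar cap is at (218,12). Amber jar next.

```bash
python3 -m crank '[[[34,-13,0],[0,0,0],85],[[35,-13,0],[0,0,0],85],[[35,-13,0],[0,0,0],85],[[35,-13,0],[0,0,0],85],[[0,0,0],[0,0,0],85],[[0,0,30],[0,0,0],85],[[0,0,35],[0,0,0],85],[[0,0,35],[0,0,0],85]]'
python3 -m crank '[[[0,0,35],[0,0,0],85],[[0,0,35],[0,0,0],85],[[0,0,25],[0,0,0],85],[[0,0,16],[0,0,0],85],[[0,0,0],[0,0,0],85],[[0,0,0],[0,0,0],85]]'
python3 -m crank '[[[0,0,0],[0,0,0],30],[[0,0,0],[0,0,0],30],[[0,0,0],[0,0,0],30],[[0,0,0],[0,0,0],30],[[0,0,0],[0,0,0],30],[[0,0,0],[0,0,0],30],[[0,0,0],[0,0,0],30],[[0,0,0],[0,0,0],30]]' 60
```

```text
time_s: 21.9
tool_pos: [558.7, 408.5, 184.6]
orientation: [-0.0, 0.707, 0.707, -0.0]
contact_force: [1.6, 0.7, -0.2]
opening: 85.0
gripper_force: 0.0
time_s: 22.4
tool_pos: [558.8, 408.7, 75.2]
orientation: [-0.0, 0.707, 0.707, -0.0]
contact_force: [-0.4, 0.2, 1.1]
opening: 85.3
gripper_force: 0.0
time_s: 23.07
tool_pos: [559.5, 409.0, 76.9]
orientation: [0.0, 0.707, 0.707, 0.001]
contact_force: [-2.7, -2.9, 10.8]
opening: 44.3
gripper_force: 59.1
```

```bash
python3 -m crank '[[[0,0,-10],[0,0,0],30],[[0,0,-25],[0,0,0],30],[[0,0,-35],[0,0,0],30],[[0,0,-40],[0,0,0],30],[[0,0,-40],[0,0,0],30],[[0,0,-40],[0,0,0],30],[[-15,-3,-40],[0,0,0],30],[[-30,-5,0],[0,0,0],30]]'
python3 -m crank '[[[-39,-7,0],[0,0,0],30],[[-39,-7,0],[0,0,0],30],[[-39,-7,0],[0,0,0],30],[[-39,-7,0],[0,0,0],30],[[-39,-7,0],[0,0,0],30],[[-39,-7,0],[0,0,0],30],[[-39,-7,0],[0,0,0],30],[[-39,-7,0],[0,0,0],30]]'
python3 -m crank '[[[-39,-7,0],[0,0,0],30],[[-39,-7,0],[0,0,0],30],[[-39,-7,0],[0,0,0],30],[[-39,-7,0],[0,0,0],30],[[-39,-7,0],[0,0,0],30],[[-39,-7,0],[0,0,0],30],[[-20,-4,0],[0,0,0],30],[[0,0,0],[0,0,0],30]]'
```

```text
time_s: 23.73
tool_pos: [551.0, 368.3, 312.6]
orientation: [-0.0, 0.706, 0.708, 0.005]
contact_force: [1.8, 1.0, -0.2]
opening: 44.3
gripper_force: 60.6
time_s: 24.4
tool_pos: [494.2, 50.2, 305.0]
orientation: [0.001, 0.707, 0.707, 0.0]
contact_force: [1.7, 0.3, -1.7]
opening: 44.4
gripper_force: 60.5
time_s: 25.07
tool_pos: [447.5, -206.7, 304.6]
orientation: [0.0, 0.709, 0.705, -0.001]
contact_force: [-0.0, -0.4, -2.2]
opening: 44.2
gripper_force: 60.5
```

Remaining: dx −17, dy −89.5, then down.

```bash
python3 -m crank '[[[-30,-6,0],[0,0,0],30],[[-30,-6,0],[0,0,0],30],[[-20,-3,0],[0,0,0],30],[[-9,-2,0],[0,0,0],30],[[0,0,0],[0,0,0],30],[[0,0,0],[0,0,0],30],[[0,0,0],[0,0,0],30]]'
```

```text
time_s: 25.65
tool_pos: [432.5, -289.7, 304.5]
orientation: [0.0, 0.707, 0.708, 0.0]
contact_force: [-0.4, -0.2, -2.3]
opening: 44.0
gripper_force: 60.5
```

```bash
python3 - <<'E'
from wl import *
print(get_state()['tool_pos'],get_state()['orientation'])
shot('w6')
E
```

```text
[ 432.50118779 -289.70307655  304.48125539] [1.03510156e-04 7.06547670e-01 7.07665418e-01 1.86672783e-04]
```

View pics/w6.png

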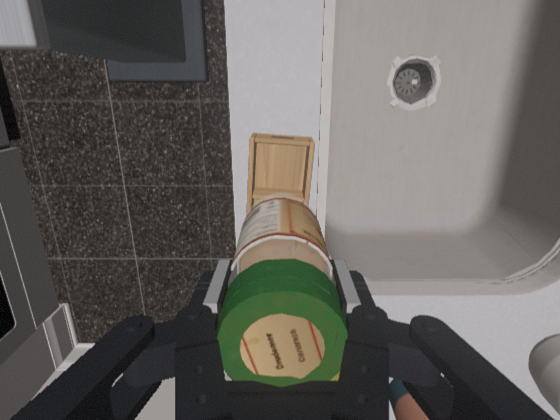

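The jar is held straight, and the free bay at (282,165) is visible ahead. Small correction, then lower.

```bash
python3 -m crank '[[[-6,-2,10],[0,0,0],30],[[0,0,30],[0,0,0],30],[[0,0,35],[0,0,0],30],[[0,0,35],[0,0,0],30],[[0,0,35],[0,0,0],30],[[0,0,30],[0,0,0],30],[[0,0,20],[0,0,0],30],[[0,0,10],[0,0,0],30]]'
python3 -m crank '[[[0,0,5],[0,0,0],30],[[0,0,3],[0,0,0],30],[[0,0,0],[0,0,0],30],[[0,0,0],[0,0,0],30]]'
```

```text
time_s: 26.37
tool_pos: [429.0, -295.9, 96.1]
orientation: [-0.002, 0.707, 0.708, -0.0]
contact_force: [0.2, 0.9, -1.1]
opening: 44.4
gripper_force: 60.5
time_s: 26.7
tool_pos: [430.5, -297.4, 92.1]
orientation: [0.001, 0.707, 0.707, 0.0]
contact_force: [-0.6, 0.4, -0.9]
opening: 44.1
gripper_force: 60.5
```

```bash
python3 -m crank '[[[1,0,3],[0,0,0],30],[[0,0,2],[0,0,0],30],[[0,0,1],[0,0,0],30],[[0,0,0],[0,0,0],30]]'
python3 -m crank '[[[0,0,1],[0,0,0],30],[[0,0,0],[0,0,0],30]]'
```

```text
time_s: 27.03
tool_pos: [430.0, -296.1, 85.1]
orientation: [-0.0, 0.707, 0.707, -0.0]
contact_force: [-0.0, -0.7, -1.0]
opening: 44.2
gripper_force: 60.5
time_s: 27.2
tool_pos: [430.1, -296.3, 84.9]
orientation: [0.0, 0.707, 0.707, -0.0]
contact_force: [-4.5, 1.9, 15.8]
opening: 44.0
gripper_force: 62.1
```

```bash
python3 -m crank '[[[0,0,0],[0,0,0],45],[[0,0,0],[0,0,0],52],[[0,0,0],[0,0,0],62],[[0,0,0],[0,0,0],75],[[0,0,0],[0,0,0],80],[[0,0,-15],[0,0,0],80],[[0,0,-30],[0,0,0],80],[[0,0,-40],[0,0,0],80]]'
python3 -m crank '[[[0,0,-40],[0,0,0],85],[[0,0,-40],[0,0,0],85],[[0,0,-40],[0,0,0],85],[[30,1,0],[0,0,0],85],[[40,1,0],[0,0,0],85],[[40,1,0],[0,0,0],85],[[0,0,0],[0,0,0],85],[[0,0,0],[0,0,0],85]]'
python3 - <<'E'
from wl import *
s=get_state(); print(s['tool_pos'],s['joints'].round(2))
shot('w7')
w,im,d=wc('w7')
for n,c in(('blue',(425.5,-364)),('amber',(430.4,-296)),('fixed',(420.6,-432))):
    m=(abs(w[...,0]-c[0])<34)&(abs(w[...,1]-c[1])<34)&(w[...,2]>108)&(w[...,2]<122); q=w[m]
    print(n,len(q),q.mean(0).round(1) if len(q) else '',q[:,2].std() if len(q) else '')
w,im,d=wc('w5'); p=w[0:60,75:165].reshape(-1,3);p=p[(p[:,2]>15)&(p[:,2]<65)]
c=p.mean(0);e,V=np.linalg.eigh(np.cov(p[:,:2].T));print('lemon',c.round(),cv2.minAreaRect(p[:,:2].astype(np.float32)),np.arctan2(V[1,1],V[0,1]).round(2))
E
```

```text
time_s: 27.87
tool_pos: [429.0, -295.2, 168.3]
orientation: [-0.002, 0.707, 0.707, -0.0]
contact_force: [-0.4, -0.7, -0.4]
opening: 79.9
gripper_force: 0.0
time_s: 28.53
tool_pos: [433.2, -184.4, 289.5]
orientation: [0.0, 0.706, 0.708, -0.0]
contact_force: [-0.4, -0.0, 0.8]
opening: 85.2
gripper_force: 0.0
[ 433.24954021 -184.36448057  289.51910618] [ 0.82  0.29 -0.66  1.93  0.21  0.99  0.07]
blue 1169 [ 424.4 -358.3  112.8] 1.1192223743602803
amber 1361 [ 428.9 -290.9  112.7] 1.0657133737130333
fixed 281 [ 423.2 -413.4  111.8] 1.6235820058226536
lemon [454. 412.  42.] ((448.4915466308594, 413.6143798828125), (58.59455871582031, 51.737083435058594), 30.75790023803711) 3.14
```

Both jars stand at the correct height in their bays. Off to the lemon.

```bash
python3 -m crank '[[[40,1,0],[0,0,0],85],[[40,1,0],[0,0,0],85],[[40,1,0],[0,0,0],85],[[40,1,0],[0,0,0],85],[[40,1,0],[0,0,0],85],[[40,1,0],[0,0,0],85],[[40,1,0],[0,0,0],85],[[40,1,0],[0,0,0],85]]'
python3 -m crank '[[[40,1,0],[0,0,0],85],[[40,1,0],[0,0,0],85],[[40,1,0],[0,0,0],85],[[40,1,0],[0,0,0],85],[[40,1,0],[0,0,0],85],[[40,1,0],[0,0,0],85],[[0,0,0],[0,0,0],85],[[0,0,0],[0,0,0],85]]'
python3 - <<'E'
from wl import *
s=get_state(); print(s['tool_pos'],s['joints'].round(2))
shot('w8'); w,im,d=wc('w8')
m=(abs(w[...,0]-449)<50)&(abs(w[...,1]-411)<50)&(w[...,2]>6)&(w[...,2]<65)
hsv=cv2.cvtColor(im,cv2.COLOR_BGR2HSV); m&=(hsv[...,1]>120)&(hsv[...,0]>18)&(hsv[...,0]<35)
p=w[m];print(len(p),p.min(0),p.max(0),cv2.fitEllipse(p[cv2.convexHull(p[:,:2].astype(np.float32),returnPoints=False).ravel()][:,:2].astype(np.float32)))
from scipy.optimize import least_squares
def res(q):
    c,s=np.cos(q[2]),np.sin(q[2]);X=(p[:,0]-q[0])*c+(p[:,1]-q[1])*s;Y=-(p[:,0]-q[0])*s+(p[:,1]-q[1])*c
    return 27*(np.sqrt((X/35.5)**2+(Y/26.5)**2+((p[:,2]-25.5)/25.5)**2)-1)
print([ (r.x.round(2),round(r.cost)) for r in (least_squares(res,[449,411,a],loss='soft_l1') for a in(-.5,0,.5,1.5))])
E
```

```text
time_s: 29.25
tool_pos: [441.4, 134.8, 289.1]
orientation: [0.0, 0.708, 0.706, -0.0]
contact_force: [2.0, -0.5, 0.3]
opening: 85.0
gripper_force: 0.0
time_s: 29.92
tool_pos: [446.9, 375.3, 288.2]
orientation: [-0.001, 0.706, 0.708, -0.001]
contact_force: [0.5, -0.7, -1.3]
opening: 84.9
gripper_force: 0.0
[446.90024366 375.34729681 288.17937303] [-0.25  0.52 -0.8   1.65  0.4   1.14 -1.15]
1993 [413.05749652 391.96367688  27.28700085] [479.74491166 440.51235632  52.32535314] ((446.16815185546875, 416.1153869628906), (47.45176696777344, 64.94546508789062), 84.73040008544922)
[(array([448.84, 414.3 ,  -0.57]), 1572), (array([448.84, 414.31,  -0.57]), 1572), (array([4.4699e+02, 4.1530e+02, 2.9000e-01]), 1617), (array([448.84, 414.3 ,   2.57]), 1572)]
```

View pics/w8.png

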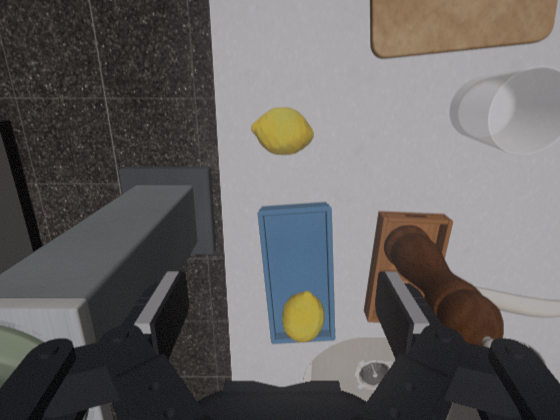

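The lemon at (282,131) has its long axis about 5° clockwise of +x. Tray, mill and glass look fine. I'll turn the jaws across it and grasp.

```bash
python3 -m crank '[[[37,-1,0],[0,0,0],85],[[0,0,0],[0,0,-0.124],85],[[0,0,0],[0,0,-0.124],85],[[0,0,0],[0,0,-0.124],85],[[0,0,0],[0,0,-0.124],85],[[0,0,0],[0,0,-0.124],85],[[0,0,0],[0,0,-0.124],85],[[0,0,0],[0,0,-0.124],85]]'
python3 -m crank '[[[0,0,0],[0,0,-0.124],85],[[0,0,0],[0,0,-0.124],85],[[0,0,30],[0,0,-0.124],85],[[0,0,30],[0,0,-0.124],85],[[0,0,35],[0,0,-0.124],85],[[0,0,35],[0,0,0],85],[[0,0,0],[0,0,0],85],[[0,0,0],[0,0,0],85]]'
python3 -c "
from h import *
print(get_state()['joints'].round(2))"
```

```text
time_s: 30.63
tool_pos: [447.6, 408.7, 289.0]
orientation: [0.0, 0.343, 0.939, -0.0]
contact_force: [0.1, 0.4, 0.9]
opening: 84.7
gripper_force: 0.0
time_s: 31.3
tool_pos: [446.7, 409.2, 158.8]
orientation: [-0.001, 0.043, 0.999, -0.001]
contact_force: [-0.1, 0.5, 1.0]
opening: 84.6
gripper_force: 0.0
[-0.19  0.82 -1.03  1.7   0.79  1.09  0.01]
```

```bash
python3 -m crank '[[[0,3,30],[0,0,0],85],[[0,0,35],[0,0,0],85],[[0,0,30],[0,0,0],85],[[0,0,20],[0,0,0],85],[[0,0,10],[0,0,0],85],[[0,0,2],[0,0,0],85],[[0,0,0],[0,0,0],85],[[0,0,0],[0,0,0],85]]'
python3 -m crank '[[[0,0,0],[0,0,0],35],[[0,0,0],[0,0,0],35],[[0,0,0],[0,0,0],35],[[0,0,0],[0,0,0],35],[[0,0,0],[0,0,0],35],[[0,0,0],[0,0,0],35],[[0,0,0],[0,0,0],35],[[0,0,0],[0,0,0],35]]' 40
```

```text
time_s: 31.97
tool_pos: [447.2, 414.6, 34.3]
orientation: [0.001, 0.042, 0.999, 0.001]
contact_force: [0.2, -0.6, 0.8]
opening: 85.1
gripper_force: 0.0
time_s: 32.63
tool_pos: [446.7, 414.3, 33.4]
orientation: [0.001, 0.041, 0.999, 0.0]
contact_force: [-0.9, -3.2, 14.9]
opening: 49.4
gripper_force: 39.0
```

```bash
python3 -m crank '[[[0,0,-10],[0,0,0],35],[[0,0,-30],[0,0,0],35],[[0,0,-40],[0,0,0],35],[[0,0,-30],[0,0,0],35],[[0,0,0],[0,0,0.124],35],[[0,0,0],[0,0,0.124],35],[[0,0,0],[0,0,0.124],35],[[0,0,0],[0,0,0.124],35]]'
python3 -m crank '[[[0,0,0],[0,0,0.124],35],[[0,0,0],[0,0,0.124],35],[[0,0,0],[0,0,0.124],35],[[0,0,0],[0,0,0.124],35],[[0,0,0],[0,0,0.124],35],[[0,0,0],[0,0,0.124],35],[[0,0,0],[0,0,0.124],35],[[0,0,0],[0,0,0.06],35]]'
python3 -m crank '[[[-30,4,0],[0,0,0],35],[[-38,5,0],[0,0,0],35],[[-38,5,0],[0,0,0],35],[[-30,4,0],[0,0,0],35],[[-9,2,0],[0,0,0],35],[[0,0,0],[0,0,0],35],[[0,0,0],[0,0,0],35]]'
python3 - <<'E'
from h import *
save('scene','s5'); im=cv2.imread('pics/s5.png')[160:320,110:310]; cv2.imwrite('pics/s5c.png',cv2.resize(im,None,fx=3.5,fy=3.5))
E
```

```text
time_s: 33.3
tool_pos: [446.3, 413.9, 142.9]
orientation: [0.0, 0.288, 0.958, 0.0]
contact_force: [0.2, 0.3, -1.2]
opening: 49.2
gripper_force: 42.0
time_s: 33.97
tool_pos: [446.1, 414.1, 142.9]
orientation: [-0.0, 0.687, 0.727, 0.0]
contact_force: [-0.2, -0.2, -1.1]
opening: 49.7
gripper_force: 42.0
time_s: 34.55
tool_pos: [475.7, 270.8, 142.7]
orientation: [-0.0, 0.684, 0.729, 0.0]
contact_force: [0.1, 0.6, -1.1]
opening: 49.7
gripper_force: 41.9
```

View pics/s5c.png

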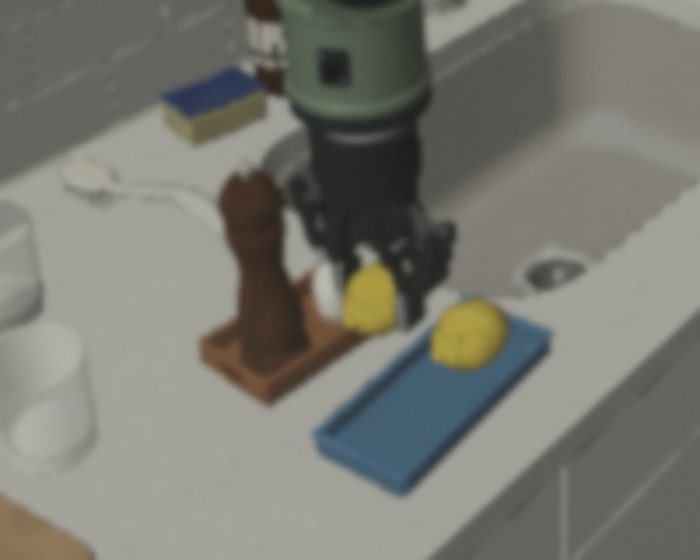

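The lemon is held lengthwise along the tray's direction; mill, salt and glass are undisturbed. Lower and release.

```bash
python3 -m crank '[[[0,-9,15],[0,0,0],35],[[0,0,30],[0,0,0],35],[[0,0,25],[0,0,0],35],[[0,0,15],[0,0,0],35],[[0,0,6],[0,0,0],35],[[0,0,0],[0,0,0],35],[[0,0,0],[0,0,0],35],[[0,0,0],[0,0,0],35]]'
python3 -m crank '[[[0,0,0],[0,0,0],55],[[0,0,0],[0,0,0],65],[[0,0,0],[0,0,0],75],[[0,0,0],[0,0,0],80],[[0,0,-15],[0,0,0],80],[[0,0,-35],[0,0,0],80],[[0,0,-40],[0,0,0],80],[[0,0,-40],[0,0,0],80]]'
python3 -m crank '[[[-30,0,-40],[0,0,0],85],[[-40,0,-40],[0,0,0],85],[[-40,0,0],[0,0,0],85],[[-40,0,0],[0,0,0],85],[[0,0,0],[0,0,0],85],[[0,0,0],[0,0,0],85],[[0,0,0],[0,0,0],85],[[0,0,0],[0,0,0],85]]'
python3 - <<'E'
from wl import *
save('scene','s6'); save('top','t6')
a=cv2.resize(cv2.imread('pics/s6.png')[90:320,90:390],(600,460)); cv2.imwrite('pics/s6c.png',a)
w,im,d=cloud('top','t6'); w0,_,_=cloud('top','top0')
for n,c,h in(('mill',(611,267),(150,200)),('salt',(608,193),(70,100)),('glass',(675,440),(60,110)),('oil',(497,-586),(200,280)),('blue',(425.5,-364),(104,125)),('amber',(430.4,-296),(104,125)),('lemon',(467,269),(30,80))):
  for W in (w,w0):
    m=(abs(W[...,0]-c[0])<50)&(abs(W[...,1]-c[1])<33)&(W[...,2]>h[0])&(W[...,2]<h[1]);q=W[m]
    print(n,len(q),q.mean(0).round() if len(q) else '', 'zmax',q[:,2].max().round() if len(q) else '')
E
```

```text
time_s: 35.27
tool_pos: [466.9, 270.8, 52.2]
orientation: [0.0, 0.684, 0.73, 0.001]
contact_force: [0.8, -0.1, -1.8]
opening: 49.8
gripper_force: 42.0
time_s: 35.93
tool_pos: [465.9, 269.8, 182.5]
orientation: [-0.0, 0.684, 0.73, -0.001]
contact_force: [1.1, -1.6, 0.3]
opening: 80.3
gripper_force: 0.0
time_s: 36.6
tool_pos: [475.0, 136.8, 244.0]
orientation: [-0.0, 0.684, 0.73, 0.0]
contact_force: [0.5, 0.3, -0.2]
opening: 85.3
gripper_force: 0.0
mill 0  zmax 
mill 0  zmax 
salt 0  zmax 
salt 0  zmax 
glass 150 [678. 443.  77.] zmax 98.0
glass 155 [679. 444.  77.] zmax 97.0
oil 162 [ 495. -584.  238.] zmax 263.0
oil 163 [ 494. -584.  238.] zmax 263.0
blue 163 [ 425. -362.  114.] zmax 124.0
blue 0  zmax 
amber 157 [ 430. -295.  113.] zmax 122.0
amber 0  zmax 
lemon 211 [464. 264.  50.] zmax 67.0
lemon 8 [465. 267.  33.] zmax 35.0
```

View pics/s6c.png

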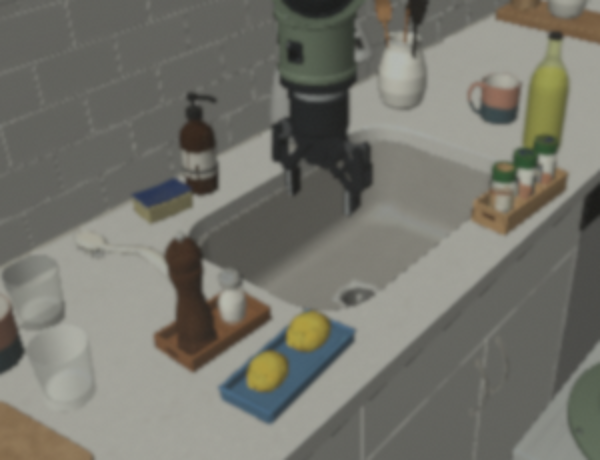

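Every item is in its place: three jars in the spice box (525,180), mill and salt in the brown tray (210,310), and both lemons in the blue tray. The glass and the oil bottle measure the same as at the start. Handing in.

```bash
python3 -c "
from station import *
print(job_done())"
```

```text
the job is handed in; nothing more can be done
None
```

I put both spice jars, the salt shaker, the pepper mill and the lemon in their places, left the glass and the oil bottle standing where they were, and handed the job in after about 37 s of robot time; the hand-in returned no verdict.

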